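# Close a half-lap stretcher corner and snug the glue clamp on it

## Task

Glue-up of a canvas stretcher: lay the loose pine rail's half-lap end over the tongue of the rail on the board and slide it home so that both shoulders close and the corner is square, then let go of it. Wind the clamp's T-handle clockwise until its cork-faced pad meets the joint, then snug it by feel: firm enough to hold while the glue sets (about 45 N under the pad, 30 to 65 will do), and at no time so hard that it bruises the soft pine (90 N). Finish with the handle released, and leave the other things on the table where they are.

Things in the scene. Friction and masses are not known exactly. Their poses are not given: they have to be found in the camera images.
- tongue (a point): Centre of the tongue's upper face, 23 mm above the table: the end of the fixed pine rail (40 wide, 22 thick, runs to -x), cut down to 11 mm over 40 x 40 mm. Axes: x away from the robot to the clamp's column, y left, z up. The uncut rail's shoulder (11 mm high, faces +x) is at x = -20 mm, the tongue's right side at y = -20 mm. The corner is closed when point rail_lap lies here with parallel axes.
- clamp_board: Fixed plywood board, 12 mm thick; origin on the table under point tongue, same axes; covers x -118 to 125, y -150 to 50 mm. Carries the fixed rail, low cleats beside it (x below -33 mm, 26 mm above the table) and a green C-clamp: column at x 77 to 107, arm 26 wide, 93 to 121 mm above the table, screw boss 38 across over the tongue, underside 89 mm above the table. The closed loose rail lies on the board, towards -y.
- rail_lap (a point): Loose pine rail, 240 long (its y), 40 wide (x), 22 thick (z up), 0.08 to 0.17 kg, flat on the table right of the board. This point: centre of the sawn underside of its half-lap, 11 mm above the rail's underside. The lap is the last 40 mm at the +y end, lower 11 mm cut away; its shoulder (faces +y) is 20 mm behind this point, the square far end 220 mm behind it.
- rail_grip (a point): On the same rail: centre of its section at the balance point, where it is best gripped, across its 40 mm width; 112 mm behind point rail_lap along the rail (-y), 11 mm above its underside. With the corner closed it is 23 mm above the table. Axes as for rail_lap.
- rail: The same rail; origin at the centre of its underside, half-way along its 240 mm; axes as for rail_lap.
- handle_bar (a point): Centre of the clamp's black T-handle, on the screw's vertical axis over point tongue, 178 to 180 mm above the table at the start. Bar 96 mm long along this point's x, 14 wide (y), 16 high (z up); grip across it from above. Under it only the bare screw, 14 mm across; the clamp's top is 50 mm below this point at the start. Clockwise from above closes it: it goes down 3.8 mm per rad and stays where left.
- spindle: The clamp's screw, origin at the handle's centre, with pad and cork facing. The screw drags with about 0.27 N m. Each newton under the pad adds 0.0038 N m: 45 N is felt as 0.17 N m over the running drag (30 N 0.11, 65 N 0.25, 90 N 0.34). It does not run back when let go. The feel at rest can sit anywhere within the drag either way, so compare readings taken alike.
- pad_top (a point): Top of the round swivel pad, 31 mm across, on the screw's axis 113 mm below the handle's centre; the pad goes down with the screw and does not turn. The pad is 14 mm high, and under it is a cork facing, 3 to 11 mm thick (not reported): 5.5 to 16 mm of air over the closed joint at the start. The joint's top is 34 mm above the table. From touching to 45 N takes about 0.45 rad.
- cork_block: Bystander: cork sanding block, 40 x 70 x 24 mm, loose; origin under its centre.
- glue_tin: Bystander: small round tin, 50 mm across, 21 mm high, loose; origin under its centre.
- square_jar: Bystander: square glass jar with black lid, 79 mm wide, 114 mm high, loose; origin under its centre.

How it is judged:
On the way, in this order (a step that is already met when the one before it is completed fails the run):
1. the loose rail lies in the half-lap with both shoulders closed (lap within 4 mm of its place, square within 0.06 rad) and has been let go (horizontal distance between rail_lap and tongue below 0.004 m and z of rail_lap in the frame of tongue below 0.003 m and angle between the y axis of rail_lap and the y axis of tongue, either way round below 0.06 rad and angle between rail_lap's own z axis and vertical below 0.05 rad and contact force between the fingers and rail below 0.3 N), for 0.2 s.
2. the clamp's pad presses on the closed joint with more than 30 N (horizontal distance between rail_lap and tongue below 0.004 m and z of rail_lap in the frame of tongue below 0.003 m and angle between the y axis of rail_lap and the y axis of tongue, either way round below 0.06 rad and angle between rail_lap's own z axis and vertical below 0.05 rad and contact force between spindle and rail above 30 N), for 0.2 s.
At the end, for the whole second after the job is handed in: The loose rail's lap lies on the tongue (within 4 mm in plan, 3 mm in height, square within 0.06 rad, flat within 0.05 rad), the clamp's pad holds it with 30 to 65 N, and rail and handle are released and at rest (all of step 2 and contact force between the fingers and rail below 0.3 N and contact force between spindle and rail below 65 N and linear speed of rail below 0.01 m/s and contact force between the fingers and spindle below 0.3 N); the robot touches nothing.
It fails at once if the pad bears on the rail with more than 90 N (contact force between spindle and rail above 90 N).
It fails at once if the cork sanding block is moved more than 30 mm (distance of cork_block from where it was at the start of the episode above 0.03 m).
It fails at once if the small tin is moved more than 30 mm (distance of glue_tin from where it was at the start of the episode above 0.03 m).
It fails at once if the square jar is moved more than 30 mm (distance of square_jar from where it was at the start of the episode above 0.03 m).
It also fails if it takes over 72 s, if anything falls off the work surface, if the arm or the gripper's body presses on something with over 40 N, if the wrist force passes 120 N, or if a joint passes its speed limit or range.

## Robot

A 6-joint arm with a two-finger parallel gripper is mounted at the origin on a cart in front of the work surface, level with it; the furniture and walls round the work are solid. World frame = base frame: x ahead of the robot, y to its left, z up, the work surface at z = 0. Lengths are in m, angles in rad, forces in N, time in s.
With the tool pointing down it reaches from about 0.3 to 0.95 m from the base axis. Payload 3.1 kg.
Tool frame: the origin (TCP) lies at the very end of the fingers, on their centre line; the grasp point (between the pads) lies ctrl.grip_point_offset behind it (ctrl.grip_point_offset is the distance from the TCP to the grasp point, in m); y points along the fingers, x is the direction in which the jaws open and shut, and the axes are right-handed (so a half turn about y gives the same grasp; the last joint's range is limited). The gripper opens to 85 mm and grips with 20 to 120 N. Pads are 22 mm wide; open, the fingers measure 114 mm over their backs; the gripper's body (76 mm by 85 mm) begins 54 mm behind the grasp point. The pads swing forward as they close: fully open they stand 13 mm farther back than shut.
Start: joints at [-1.216, 0.308, 1.634, -0, 1.2, -0.07], TCP at [0.258, -0.569, 0.231] pointing down, gripper open.
Joint ranges: [-3.06, 3.06], [-0.79, 1.96], [0.05, 2.63], [-1.19, 4.34], [0.05, 2.64], [-2.94, 2.94]. Speed limits (rad/s): [2.79, 2.79, 3.14, 3.14, 3.14, 3.14].

## Interface

Orientations are given as a unit quaternion [w, x, y, z].
In Python, from station import ctrl gives the robot as it stands.
- The arm moves only by the tool play_rows, never from a script. Its argument "motion" is text: rows parted by semicolons, each of 7 numbers parted by spaces: the turn, a rotation vector about the tool's x, y, z in degrees, then the shift along the tool's x, y, z in cm, then the opening in per cent of the stroke, from 0 (shut) to 100 (fully open). A call has 1 to 12 rows; each row shifts and turns the pose as measured when the row begins, along the tool's axes as they then stand; what a row does not reach is not made up. A row lasts 1/8 s, in which the tool goes at most 62.5 mm and 10.7 degrees, less where a joint would pass 70% of its speed; a pose out of reach is approached as far as the arm can. A call is refused whole if a number of a shift passes 6.25 or a number of a turn 10.7, either way. A call with a gripper value outside its range is refused whole. The fingers move at their own pace and stop on an object; "grip_force" is the grip in N (left out, the last holds). Time passes only in rows, so rows that do not move let the fingers close. It gives the time, the measured TCP pose, the force and the opening at its end, in the units of the state.
- ctrl.read_state(): the state, without advancing time (a new reading comes with each control period).
- ctrl.grab_frame(name): name is "scene" or "top" or "wrist"; returns a dict with "img" (400x640x3 uint8, red, green, blue), "z_map" (400x640 float32, m along the optical axis (not along the pixel's ray), 0 where there is no reading), "fx", "fy", "cx", "cy" (pixels), "k1" (the pictures are not rectified: a ray, as slopes to the right and down, at radius r is drawn at 1 + k1 r^2 times it, then the intrinsics apply), "xyz" and "attitude" of the camera in the world. Camera axes: x right, y up, looking along -z (the intrinsics and any distortion apply to the point x, -y, -z); pixel columns grow to the right and rows downward; lengths in m; the calibration is good to about 2 mm. A picture is of the moment at which its call begins.
- ctrl.sign_off(): hands the job in, once; it reports no verdict.
The state is a dict: "clock": time; "joint_pos": joint angles; "qvel": joint speeds; "joint_efforts": joint torques, N m; "ee_pos": TCP position; "tcp_rot": TCP orientation; "contact_force": force on the tool from outside, world axes, zero at the start; "torque": the same for the moment, N m; "width": finger opening in m.
Only numpy, scipy, OpenCV 4.12 (cv2) and the standard library are available. Lean on these libraries where they do the work, as an engineer would, in place of code of your own. Each camera call takes 0.05 s, during which the arm holds its last target. There are 200 camera calls.

## Working session

There is one attempt and no reset: what is moved stays moved. The work goes in short steps, Python scripts to look and compute and a tool call to move; the robot and the scene stay as the last step left them, time stands still between calls to the robot, and variables do not carry over. Pictures are saved under pics/ and viewed, on a budget of 10 in all, crops included, one or two more only if the job needs it, and the job is handed in when it is done.

Besides the shell and the picture viewer there is one more tool, called after "Call:" as name(argument=value, ...) on one line, values as JSON. play_rows: Moves the arm, as the interface text tells. Its arguments: {"type":"object","properties":{"motion":{"type":"string"},"grip_force":{"type":"number"}},"required":["motion"]}

```bash
mkdir -p pics; ls
cat > h.py <<'E'
import numpy as np, cv2
from scipy.spatial.transform import Rotation as R
from station import ctrl
def rot(q): return R.from_quat([q[1],q[2],q[3],q[0]]).as_matrix()
def grab(n,save=None):
    f=ctrl.grab_frame(n)
    if save: cv2.imwrite('pics/'+save,f['img'][:,:,::-1])
    return f
def K(f): return np.array([[f['fx'],0,f['cx']],[0,f['fy'],f['cy']],[0,0,1.]]),np.array([f['k1'],0,0,0.])
def rays(f,uv):
    k,d=K(f); s=cv2.undistortPoints(np.float64(uv).reshape(-1,1,2),k,d).reshape(-1,2)
    return np.c_[s[:,0],-s[:,1],-np.ones(len(s))]@rot(f['attitude']).T
def onplane(f,uv,z):
    r=rays(f,uv); c=np.array(f['xyz']); return c+r*((z-c[2])/r[:,2])[:,None]
def cloud(f):
    v,u=np.mgrid[0:400,0:640]; uv=np.c_[u.ravel(),v.ravel()]
    return (np.array(f['xyz'])+rays(f,uv)*f['z_map'].reshape(-1,1)).reshape(400,640,3)
E
python3 - <<'E'
from h import *
print(ctrl.read_state()); print(ctrl.grip_point_offset)
for n in('scene','top','wrist'):
    f=grab(n,n+'0.png'); print(n,f['xyz'],f['attitude'],f['fx'],f['k1'],(f['z_map']>0).mean())
E
```

```text
pics
{'clock': 0.0, 'joint_pos': array([-1.21571548e+00,  3.09001353e-01,  1.63520613e+00, -2.94757805e-05,
        1.19971108e+00, -6.97154006e-02]), 'qvel': array([ 1.28479875e-03,  6.42550464e-05, -1.38349465e-04, -9.63774846e-04,
       -6.73977813e-04, -1.35006485e-04]), 'joint_efforts': array([ 6.38356960e-04, -4.15249872e+01, -2.76663119e+01, -2.45773826e-04,
        1.01076977e-02, -1.85071099e-05]), 'ee_pos': array([ 0.25725171, -0.56868534,  0.23004004]), 'tcp_rot': array([ 0.59465323, -0.593683  ,  0.38402235, -0.38269421]), 'contact_force': array([ 0.13255713, -0.79987107, -0.17378394]), 'torque': array([-0.00626056, -0.03822501, -0.01420426]), 'width': 0.08473258764606406}
0.0187
scene [-0.11811286 -0.96758177  0.74877817] [ 0.8136218   0.42424673 -0.17150418 -0.35863713] 459.4231282359996 -0.06843989260611265 0.981265625
top [ 0.31518428 -0.38262312  1.02687382] [ 0.70792815  0.07388999 -0.06964406 -0.69894757] 404.8970815050688 0.01939318229386583 0.99600390625
wrist [ 0.3315937  -0.5354966   0.37273298] [ 0.82973453 -0.13417321  0.08766846 -0.53465167] 304.50858890631406 -0.017932433136007942 0.9960625
```

View pics/top0.png

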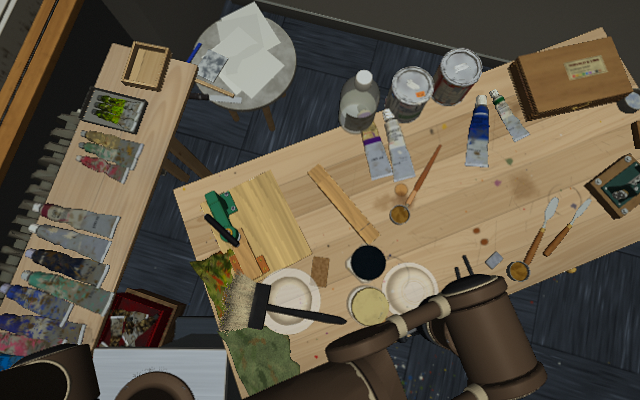

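View pics/scene0.png

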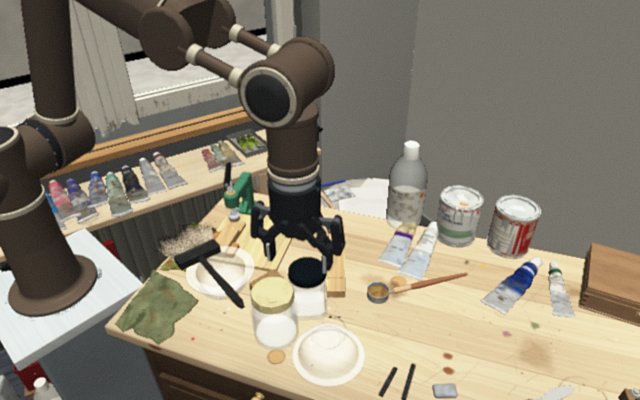

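Run:
```python
from h import *
f=grab('top'); P=cloud(f); np.savez('top0.npz',P=P,img=f['img'])
z=P[...,2]
for u,v in [(265,225),(343,205),(320,270),(368,262),(400,213),(222,228),(215,205),(290,180),(245,265),(330,220),(310,320)]: print((u,v),P[v,u].round(4), f['img'][v,u])
c=f['img'][130:310,170:430,::-1]; zc=z[130:310,170:430]
h=cv2.applyColorMap((np.clip(zc/0.05,0,1)*255).astype(np.uint8),cv2.COLORMAP_JET)
cv2.imwrite('pics/c1.png',np.vstack([cv2.resize(c,None,fx=3,fy=3,interpolation=cv2.INTER_CUBIC)]))
cv2.imwrite('pics/h1.png',cv2.resize(h,None,fx=3,fy=3,interpolation=0))
```

```text
(265, 225) [ 0.4481 -0.2408  0.0135] [186 159 102]
(343, 205) [ 0.5002 -0.4368  0.0219] [162 126  78]
(320, 270) [ 0.3382 -0.3808  0.0232] [125  95  59]
(368, 262) [ 0.355  -0.4873  0.1153] [ 6 13 17]
(400, 213) [ 0.4839 -0.5824  0.0077] [112  81  29]
(222, 228) [ 0.4177 -0.1764  0.1894] [16 15 16]
(215, 205) [ 0.4781 -0.1407  0.1222] [34 98 70]
(290, 180) [ 0.5686 -0.2996  0.0012] [169 145 110]
(245, 265) [ 0.3474 -0.1999  0.037 ] [167 131  80]
(330, 220) [ 0.4645 -0.4047  0.0022] [178 156 120]
(310, 320) [ 0.2246 -0.3594  0.0603] [205 195 177]
```

View pics/c1.png

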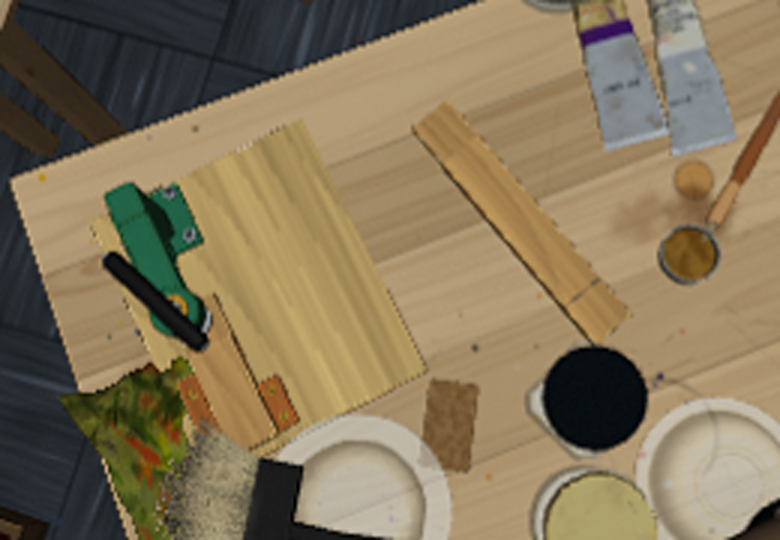

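View pics/h1.png

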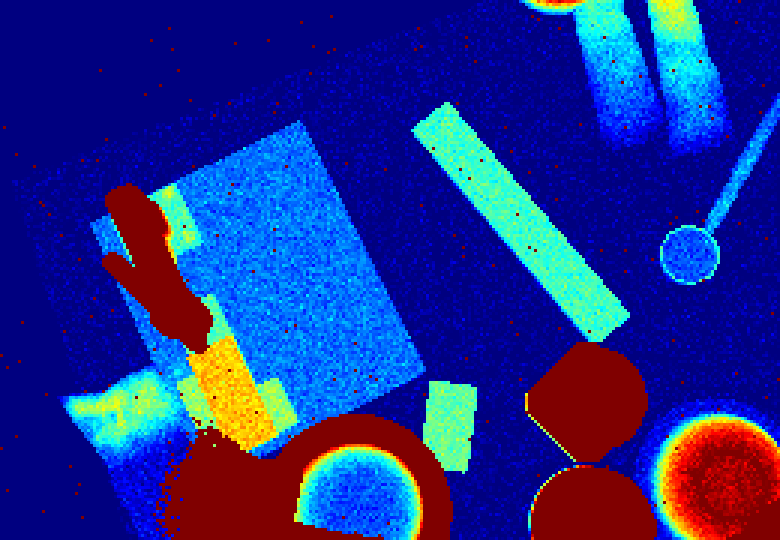

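Run:
```python
import cv2
a=cv2.imread('pics/wrist0.png'); cv2.imwrite('pics/w1.png',a)
```

```text
(no output)
```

View pics/w1.png

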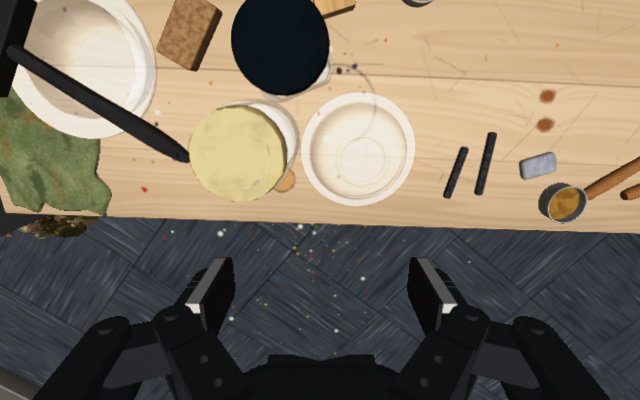

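```bash
cat > fit.py <<'E'
from h import *
def rect(f,mask,z):
    """min-area rectangle of mask's largest blob cast on plane z"""
    c=max(cv2.findContours(mask.astype(np.uint8),cv2.RETR_EXTERNAL,cv2.CHAIN_APPROX_NONE)[0],key=cv2.contourArea).reshape(-1,2)
    p=onplane(f,c,z)[:,:2]; return p,cv2.minAreaRect(np.float32(p*1000))
E
python3 - <<'E'
from fit import *
f=grab('top'); P=cloud(f); z=P[...,2]; zs=cv2.medianBlur(z.astype(np.float32),3)
v,u=np.mgrid[0:400,0:640]
m=(zs>.012)&(zs<.03)&(u>305)&(u<382)&(v>160)&(v<246)
p,r=rect(f,m,.022); print('rail',r, (cv2.boxPoints(r)/1000).round(4).tolist(), P[m][:,2].mean(), m.sum())
for k in range(4): pass
# depth-based centroid
print('centroid',P[m][:,:2].mean(0))
m=(zs>.007)&(zs<.018)&(u>195)&(u<315)&(v>165)&(v<285)
p,r=rect(f,m,.012); print('board pts',r)
# edges of the board: right (-y) edge and the +x edge
c=np.array(p)
np.save('board_c.npy',c)
m=(zs>.030)&(zs<.045)&(u>225)&(u<270)&(v>235)&(v<285)
p,r=rect(f,m,.034); print('fixed',r,P[m].mean(0))
m=(zs>.018)&(zs<.03)&(u>305)&(u<335)&(v>250)&(v<290)
p,r=rect(f,m,.024); print('cork',r)
im=f['img'].astype(int); m=(im.sum(2)<90)&(z>.15)&(u>195)&(u<250)&(v>205)&(v<255)
p,r=rect(f,m,.187); print('handle',r,P[m].mean(0),P[m][:,2].max())
E
```

```text
rail ((504.42840576171875, -435.5700988769531), (239.59031677246094, 42.15898513793945), 39.998470306396484) [[0.39910000562667847, -0.49639999866485596], [0.4262000024318695, -0.5286999940872192], [0.6097000241279602, -0.37470000982284546], [0.5825999975204468, -0.3424000144004822]] 0.026670389696990312 1539
centroid [ 0.50308126 -0.43731876]
board pts ((448.5191955566406, -234.82980346679688), (244.3578338623047, 156.2442626953125), 27.66493797302246)
fixed ((355.9130554199219, -201.45045471191406), (92.26036834716797, 43.45241928100586), 29.038272857666016) [ 0.35680726 -0.20381413  0.03584116]
cork ((333.4931640625, -378.17034912109375), (40.326778411865234, 71.36918640136719), 83.25293731689453)
handle ((414.0055236816406, -174.75033569335938), (92.22502899169922, 12.918340682983398), 47.038516998291016) [ 0.41338908 -0.17496839  0.18677017] 0.190992686534315
```

```bash
cat > go.py <<'E'
from h import *
def plan(xyz,xdir_deg,n=None):
    """tool-axes shift/turn to put the TCP at xyz, pointing down, tool x at xdir_deg (mod 180)"""
    s=ctrl.read_state(); M=rot(s['tcp_rot']); p=np.array(s['ee_pos'])
    a=np.radians(xdir_deg); best=None
    for k in (0,np.pi):
        x=np.array([np.cos(a+k),np.sin(a+k),0]); y=np.array([0,0,-1.]); T=np.c_[x,y,np.cross(x,y)]
        w=np.degrees(R.from_matrix(M.T@T).as_rotvec())
        print('turn',w.round(2),'shift before turn',(M.T@(xyz-p)*100).round(2),'shift after turn',(T.T@(xyz-p)*100).round(2),'j6',s['joint_pos'][5].round(2))
def st():
    s=ctrl.read_state(); M=rot(s['tcp_rot'])
    print('t%.2f'%s['clock'],'p',s['ee_pos'].round(4),'xdir %.2f'%np.degrees(np.arctan2(M[1,0],M[0,0])),'ydown',M[:,1].round(4),'F',s['contact_force'].round(2),'T',s['torque'].round(3),'w',s['width'].round(4),'q',s['joint_pos'].round(2))
E
python3 - <<'E'
from go import *
st(); plan(np.array([.45,-.48,.28]),-50)
f=grab('wrist'); s=ctrl.read_state(); M=rot(s['tcp_rot'])
print(M.T@(np.array(f['xyz'])-s['ee_pos']), M.T@rot(f['attitude'])); st()
E
```

```text
Traceback (most recent call last):
  File "go.py", line 12, in st
    print('t%.2f'%s['clock'],'p',s['ee_pos'].round(4),'xdir %.2f'%np.degrees(np.arctan2(M[1,0],M[0,0])),'ydown',M[:,1].round(4),'F',s['contact_force'].round(2),'T',s['torque'].round(3),'w',s['width'].round(4),'q',s['joint_pos'].round(2))
                                                                                                                                                                                             ^^^^^^^^^^^^^^^^
AttributeError: 'float' object has no attribute 'round'
```

```bash
sed -i "s/s\['width'\].round(4)/round(s['width'],4)/" go.py
python3 - <<'E'
from go import *
st(); plan(np.array([.45,-.48,.28]),-50)
f=grab('wrist'); s=ctrl.read_state(); M=rot(s['tcp_rot'])
print(M.T@(np.array(f['xyz'])-s['ee_pos']), M.T@rot(f['attitude']))
E
```

```text
t0.25 p [ 0.2574 -0.5691  0.2307] xdir -65.66 ydown [-4.e-04  1.e-03 -1.e+00] F [0.38 0.78 0.5 ] T [ 0.02  -0.08   0.034] w 0.0853 q [-1.22  0.31  1.63 -0.    1.2  -0.07]
turn [-1.000e-02 -1.566e+01 -6.000e-02] shift before turn [-0.19 -4.93 21.22] shift after turn [ 5.55 -4.93 20.48] j6 -0.07
turn [ 9.0000e-02  1.6434e+02 -2.0000e-02] shift before turn [-0.19 -4.93 21.22] shift after turn [ -5.55  -4.93 -20.48] j6 -0.07
[-4.82779746e-05 -1.42411188e-01  8.14186348e-02] [[ 9.99999592e-01 -9.00795189e-04 -6.92766427e-05]
 [ 2.19418493e-04  3.16534666e-01 -9.48580917e-01]
 [ 8.76405586e-04  9.48580515e-01  3.16534735e-01]]
```

Run:
```python
from go import *
plan(np.array([.354,-.365,.2]),-50)
```

```text
turn [-1.000e-02 -1.566e+01 -5.000e-02] shift before turn [-14.62   3.1   17.21] shift after turn [-9.44  3.08 20.52] j6 -0.07
turn [ 7.0000e-02  1.6434e+02 -2.0000e-02] shift before turn [-14.62   3.1   17.21] shift after turn [  9.44   3.08 -20.52] j6 -0.07
```

Call:
play_rows(motion="0 -7.8 0 0 0 0 100; 0 -7.8 0 0 0 0 100; 0 0 0 -2.4 0 5 100; 0 0 0 -2.4 0.8 5 100; 0 0 0 -2.4 1.1 5 100; 0 0 0 -2.4 1.2 5 100; 0 0 0 0 0 0 100")

```text
clock: 1.18
ee_pos: [0.3494, -0.3621, 0.1986]
tcp_rot: [-0.642, 0.642, -0.297, 0.298]
contact_force: [-0.4, -0.5, 0.4]
width: 0.0856
```

Run:
```python
from go import *
st(); f=grab('wrist','w2.png'); np.savez('w2.npz',**f)
```

```text
t1.18 p [ 0.3494 -0.3621  0.1986] xdir -49.70 ydown [ 1.2e-03 -6.0e-04 -1.0e+00] F [-0.43 -0.5   0.43] T [-0.012 -0.004  0.031] w 0.0856 q [-0.89  0.11  1.95  0.    1.09 -0.02]
```

View pics/w2.png

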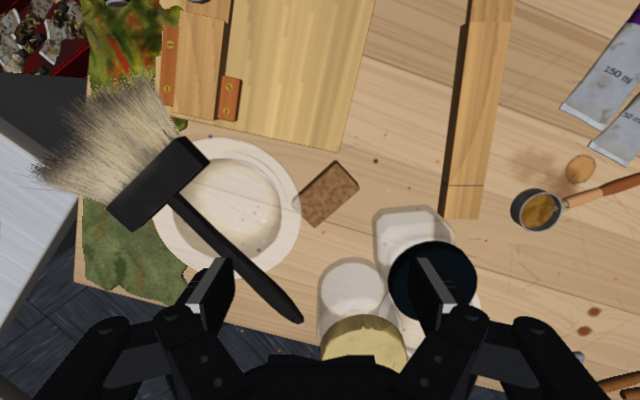

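Call:
play_rows(motion="0 0 0 0.7 -1 5 100; 0 0 0 0.7 -1 5 100; 0 0 0 0.7 -1 3 100; 0 0 0 0 0 0 100")

```text
clock: 1.72
ee_pos: [0.4659, -0.302, 0.233]
tcp_rot: [-0.638, 0.643, -0.296, 0.303]
contact_force: [-1.6, -0.9, 1.3]
width: 0.0856
```

Run:
```python
from go import *
st(); f=grab('wrist','w3.png'); np.savez('w3.npz',**f)
```

```text
t1.73 p [ 0.4659 -0.302   0.233 ] xdir -50.14 ydown [ 0.0067 -0.0107 -0.9999] F [-1.57 -0.87  1.27] T [ 0.041 -0.041 -0.001] w 0.0856 q [-0.65  0.17  1.81 -0.    1.16  0.23]
```

View pics/w3.png

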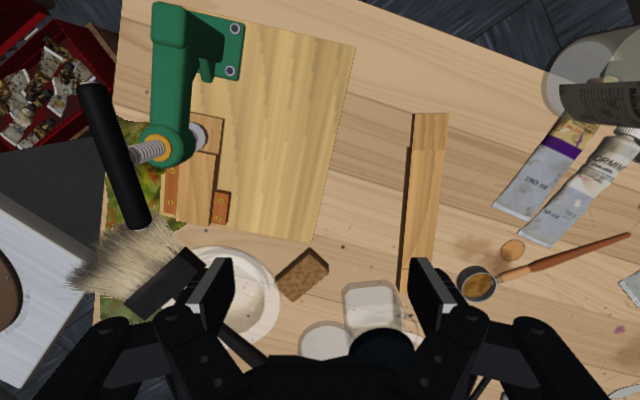

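```bash
cat > board.py <<'E'
from fit import *
def board(f,t,yaw,verbose=1):
    P=cloud(f); z=cv2.medianBlur(P[...,2].astype(np.float32),5)
    def loc(p,t,yaw):
        c,s=np.cos(yaw),np.sin(yaw); return (p[:,:2]-t)@np.array([[c,-s],[s,c]])
    near=np.linalg.norm(P[...,:2]-t,axis=2)<.25
    m=((z>.0065)&near).astype(np.uint8); c=max(cv2.findContours(m,cv2.RETR_EXTERNAL,cv2.CHAIN_APPROX_NONE)[0],key=cv2.contourArea).reshape(-1,2)
    p=onplane(f,c,.012)
    m2=((z>.029)&(z<.042)&near).astype(np.uint8); c2=np.vstack([k.reshape(-1,2) for k in cv2.findContours(m2,cv2.RETR_EXTERNAL,cv2.CHAIN_APPROX_NONE)[0]])
    p2=onplane(f,c2,.034)
    for it in range(5):
        l=loc(p,t,yaw); k=loc(p2,t,yaw); tol=.012 if it<2 else .006
        S={}
        S['right']=l[(abs(l[:,1]+.15)<tol)&(l[:,0]>-.10)&(l[:,0]<.11)]
        S['far']=l[(abs(l[:,0]-.125)<tol)&(l[:,1]>-.14)&(l[:,1]<-.04)]
        S['near']=l[(abs(l[:,0]+.118)<tol)&(l[:,1]>-.14)&(l[:,1]<-.06)]
        S['railR']=k[(abs(k[:,1]+.02)<tol)&(k[:,0]>-.09)&(k[:,0]<-.025)]
        S['railL']=k[(abs(k[:,1]-.02)<tol)&(k[:,0]>-.09)&(k[:,0]<-.025)]
        S['shoulder']=k[(abs(k[:,0]+.02)<tol)&(abs(k[:,1])<.014)]
        r=S['right']; sl=np.polyfit(r[:,0],r[:,1],1)[0]
        dy=np.median(r[:,1])+.15; e=[]
        if len(S['far'])>5:e.append(np.median(S['far'][:,0])-.125)
        if len(S['near'])>5:e.append(np.median(S['near'][:,0])+.118)
        dx=np.mean(e) if e else 0
        c_,s_=np.cos(yaw),np.sin(yaw); t=t+np.array([c_*dx-s_*dy,s_*dx+c_*dy]); yaw+=np.arctan(sl)
    l=loc(p,t,yaw);k=loc(p2,t,yaw)
    med={n:(len(v),np.round(np.median(v,0)*1000,1).tolist()) for n,v in S.items() if len(v)}
    print('tongue',t.round(4),'yaw',np.degrees(yaw).round(2)); print(med)
    return t,yaw
E
python3 - <<'E'
from board import *
t0=np.array([.414,-.175]);y0=np.radians(28)
w=dict(np.load('w3.npz')); w={k:(v if v.ndim else v.item()) for k,v in w.items()}
board(w,t0,y0); board(grab('top'),t0,y0)
# rail in w3 and w2
for w in (w,):
    P=cloud(w); z=cv2.medianBlur(P[...,2].astype(np.float32),5)
    near=np.linalg.norm(P[...,:2]-[.504,-.4356],axis=2)<.14
    p,r=rect(w,(z>.016)&(z<.03)&near,.022); print(r); 
    d=np.array([np.cos(np.radians(40)),np.sin(np.radians(40))]);n=np.array([-d[1],d[0]]);q=p-[.504,-.4356]
    print('along max',(q@d).max(),'across near far end',np.sort((q@n)[(q@d)>.0])[[3,-4]])
E
```

```text
tongue [ 0.4149 -0.1718] yaw 27.64
{'right': (171, [13.6, -150.0]), 'far': (92, [123.7, -89.6]), 'near': (61, [-116.7, -100.1]), 'railR': (53, [-56.4, -22.6]), 'railL': (46, [-60.6, 17.4]), 'shoulder': (17, [-19.8, -5.0])}
tongue [ 0.4154 -0.171 ] yaw 27.06
{'right': (44, [-37.1, -150.0]), 'near': (21, [-118.0, -110.5]), 'railR': (25, [-56.8, -21.0]), 'railL': (27, [-59.3, 17.6]), 'shoulder': (12, [-22.8, -2.5])}
((495.5818176269531, -433.7438659667969), (255.55860900878906, 92.36392974853516), 24.06050682067871)
along max 0.11998795844748063 across near far end [-0.02197315  0.01975337]
```

Run:
```python
from go import *
st(); plan(np.array([.4952,-.4433,.06]),-50)
```

```text
t1.82 p [ 0.4634 -0.302   0.2316] xdir -50.25 ydown [ 0.0034 -0.009  -1.    ] F [-0.54  0.02 -0.37] T [0.005 0.019 0.057] w 0.0855 q [-0.65  0.17  1.81 -0.01  1.16  0.23]
turn [ 0.18 -0.25  0.52] shift before turn [12.74 17.3  -6.54] shift after turn [12.87 17.16 -6.65] j6 0.23
turn [ -0.82 179.75   0.29] shift before turn [12.74 17.3  -6.54] shift after turn [-12.87  17.16   6.65] j6 0.23
```

Call:
play_rows(motion="0.2 -0.2 0.5 3.2 2 -1.7 100; 0 0 0 3.2 3.5 -1.7 100; 0 0 0 3.2 4 -1.7 100; 0 0 0 3.2 4 -1.6 100; 0 0 0 0 2 0 100; 0 0 0 0 0 0 100")

```text
clock: 2.58
ee_pos: [0.4851, -0.4542, 0.0713]
tcp_rot: [-0.639, 0.639, -0.304, 0.301]
contact_force: [-1.2, -0.1, 0.4]
width: 0.0854
```

Run:
```python
from go import *
st(); f=grab('wrist','w4.png'); np.savez('w4.npz',**f); plan(np.array([.4952,-.4433,.003]),-50)
# rail sides: edge mask with depth
P=cloud(f); z=cv2.medianBlur(P[...,2].astype(np.float32),5)
d=np.array([np.cos(np.radians(40)),np.sin(np.radians(40))]);n=np.array([-d[1],d[0]])
q=(P[...,:2]-[.504,-.4356]); a=q@d;b=q@n
m=(z>.016)&(z<.03)&(abs(a)<.13)&(abs(b)<.04)
p,r=rect(f,m,.022);print(r,m.sum()); p=p-[.504,-.4356]
a=p@d;b=p@n
for s in (1,-1):
    k=(b*s>.015)&(a>.03)&(a<.11); print(s,k.sum(),np.polyfit(a[k],b[k],1)) if k.sum()>5 else 0
print('end',np.median(a[(a>.112)]))
```

```text
t2.58 p [ 0.4851 -0.4542  0.0713] xdir -50.65 ydown [-3.3e-03  7.0e-04 -1.0e+00] F [-1.23 -0.09  0.37] T [-0.034 -0.007 -0.007] w 0.0854 q [-0.82  0.56  1.63 -0.    0.96  0.07]
turn [ 0.13 -0.62 -0.  ] shift before turn [-0.29  6.96  1.47] shift after turn [-0.28  6.96  1.46] j6 0.07
turn [  0.   179.38   0.2 ] shift before turn [-0.29  6.96  1.47] shift after turn [ 0.28  6.96 -1.46] j6 0.07Traceback (most recent call last):
  File "<stdin>", line 8, in <module>
NameError: name 'rect' is not defined
```

View pics/w4.png

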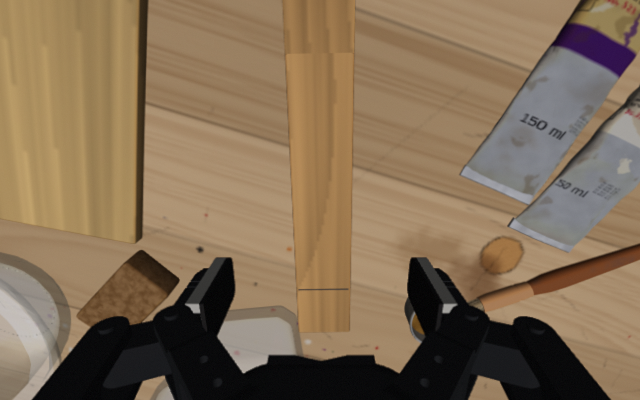

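```bash
cat > railm.py <<'E'
from fit import *
def rail(f,c,yaw,z0=.022):
    c=np.array(c); th=np.radians(yaw)
    d=np.array([np.cos(th),np.sin(th)]);n=np.array([-d[1],d[0]])
    P=cloud(f); z=cv2.medianBlur(P[...,2].astype(np.float32),5)
    q=P[...,:2]-c; m=(z>z0-.006)&(z<z0+.008)&(abs(q@d)<.135)&(abs(q@n)<.035)
    p,r=rect(f,m,z0); p=p-c; a=p@d;b=p@n
    for s in (1,-1):
        k=(b*s>.014)&(abs(a)<.11)
        if k.sum()>5: print('side',s,k.sum(),np.polyfit(a[k],b[k],1).round(4), 'a',a[k].min().round(3),a[k].max().round(3))
    for s in (1,-1):
        k=(a*s>.108)&(abs(b)<.013)
        if k.sum()>2: print('end',s,k.sum(),np.median(a[k]).round(4))
E
python3 - <<'E'
from railm import *
for n in ('w4','w3','w2'):
    w=dict(np.load(n+'.npz')); w={k:(v if v.ndim else v.item()) for k,v in w.items()}
    print(n); rail(w,[.5044,-.4356],40)
E
```

```text
w4
side 1 351 [-0.015   0.0183] a -0.109 0.106
side -1 336 [ 0.0078 -0.0216] a -0.11 0.105
end -1 33 -0.1183
w3
side 1 178 [-0.0149  0.0199] a -0.11 0.11
side -1 148 [-0.0027 -0.021 ] a -0.071 0.11
end 1 23 0.1196
end -1 12 -0.1173
w2
side 1 219 [0.0044 0.0196] a -0.109 0.097
side -1 219 [ 0.0047 -0.021 ] a -0.11 0.097
end -1 23 -0.1185
```

Call:
play_rows(motion="0 -0.6 0 -0.2 0 1.5 100; 0 0 0 0 2.5 0 100; 0 0 0 0 2 0 100; 0 0 0 0 0 0 100")

```text
clock: 3.12
ee_pos: [0.5015, -0.4427, 0.0342]
tcp_rot: [-0.64, 0.643, -0.294, 0.301]
contact_force: [1.5, -0.7, -0.3]
width: 0.0853
```

Run:
```python
from go import *
st(); plan(np.array([.4965,-.4435,.003]),-50)
```

```text
t3.12 p [ 0.5015 -0.4427  0.0342] xdir -49.79 ydown [ 0.0067 -0.0082 -0.9999] F [ 1.49 -0.66 -0.33] T [-0.059  0.013  0.031] w 0.0853 q [-0.79  0.61  1.64 -0.    0.88  0.08]
turn [0.01 0.21 0.61] shift before turn [-0.29  3.12 -0.44] shift after turn [-0.26  3.12 -0.44] j6 0.08
turn [ 9.5000e-01 -1.7979e+02 -1.0000e-02] shift before turn [-0.29  3.12 -0.44] shift after turn [0.26 3.12 0.44] j6 0.08
```

Call:
play_rows(motion="0 0.2 0.6 -0.3 1.5 -0.4 100; 0 0 0 0 1.4 0 100; 0 0 0 0 0 0 100; 0 0 0 0 0 0 100")

```text
clock: 3.62
ee_pos: [0.4977, -0.4438, 0.0051]
tcp_rot: [-0.641, 0.641, -0.298, 0.3]
contact_force: [0.0, 0.5, 0.4]
width: 0.0854
```

Run:
```python
from go import *
st(); plan(np.array([.4965,-.4435,.003]),-50)
```

```text
t3.62 p [ 0.4977 -0.4438  0.0051] xdir -49.98 ydown [ 0.0017 -0.0017 -1.    ] F [0.01 0.51 0.44] T [-0.021 -0.026  0.026] w 0.0854 q [-0.79  0.65  1.64 -0.    0.85  0.08]
turn [-0.01  0.02  0.14] shift before turn [-0.1   0.21 -0.07] shift after turn [-0.1   0.21 -0.07] j6 0.08
turn [ 2.2000e-01 -1.7998e+02  2.0000e-02] shift before turn [-0.1   0.21 -0.07] shift after turn [0.1  0.21 0.07] j6 0.08
```

Call:
play_rows(motion="0 0 0 -0.1 0 0 60; 0 0 0 0 0 0 30; 0 0 0 0 0 0 30; 0 0 0 0 0 0 30; 0 0 0 0 0 0 30; 0 0 0 0 0 0 30; 0 0 0 0 0 0 30", grip_force=60)

```text
clock: 4.5
ee_pos: [0.4974, -0.4437, 0.0063]
tcp_rot: [-0.64, 0.641, -0.297, 0.3]
contact_force: [-0.0, 0.5, -0.0]
width: 0.0384
```

Run:
```python
from go import *
st()
```

```text
t4.50 p [ 0.4974 -0.4437  0.0063] xdir -49.99 ydown [ 0.0028 -0.0029 -1.    ] F [-0.02  0.46 -0.01] T [-0.028  0.044  0.027] w 0.0384 q [-0.79  0.65  1.64 -0.    0.85  0.08]
```

Call:
play_rows(motion="0 0 0 0 -1 0 30; 0 0 0 0 -3 0 30; 0 0 0 0 -4 0 30; 0 0 0 0 -4 0 30; 0 0 0 0 -3 0 30; 0 0 0 0 0 0 30; 0 -9.7 0 0 0 0 30; 0 -9.7 0 0 0 0 30; 0 -9.7 0 0 0 0 30; 0 -9.7 0 0 0 0 30; 0 -9.7 0 0 0 0 30; 0 -9.7 0 0 0 0 30")

```text
clock: 6.0
ee_pos: [0.4919, -0.438, 0.1515]
tcp_rot: [0.708, -0.701, -0.06, 0.065]
contact_force: [0.3, 0.2, -1.1]
width: 0.0384
```

Run:
```python
from go import *
st()
t=np.array([.4155,-.1738]);y=np.radians(27.5);ex=np.array([np.cos(y),np.sin(y)]);ey=np.array([-ex[1],ex[0]])
for dx,dy in((.006,-.075),):
    g=t+ex*dx+ey*(dy-.112); print(g); plan(np.r_[g,.15],27.5)
```

```text
t6.00 p [ 0.4919 -0.438   0.1515] xdir 10.13 ydown [-0.0083  0.0084 -0.9999] F [ 0.34  0.16 -1.07] T [ 0.012 -0.01   0.023] w 0.0384 q [-0.79  0.46  1.6   0.    1.1  -0.97]
[ 0.50716906 -0.33690053]
turn [ -0.61 -17.37  -0.29] shift before turn [3.28 0.22 9.68] shift after turn [6.02 0.15 8.26] j6 -0.97
turn [  0.42 162.63  -0.88] shift before turn [3.28 0.22 9.68] shift after turn [-6.02  0.15 -8.26] j6 -0.97
```

Call:
play_rows(motion="-0.3 -8.7 -0.1 0 0 0 30; -0.3 -8.7 -0.1 0 0 0 30; 0 0 0 3 0 4.1 30; 0 0 0 3 0 4.1 30; 0 0 0 0 0 0 30; 0 0 0 0 0 0 30")

```text
clock: 6.75
ee_pos: [0.5005, -0.331, 0.1398]
tcp_rot: [0.691, -0.681, -0.168, 0.176]
contact_force: [0.2, 0.3, -1.3]
width: 0.0385
```

Run:
```python
from go import *
from board import *
import railm
st(); f=grab('wrist','w5.png'); np.savez('w5.npz',**f)
board(f,np.array([.4155,-.1738]),np.radians(27.5))
s=ctrl.read_state();M=rot(s['tcp_rot']);th=np.degrees(np.arctan2(M[1,0],M[0,0]))+90
d=np.array([np.cos(np.radians(th)),np.sin(np.radians(th))]); c=s['ee_pos'][:2]+d*.012
print('rail expected',c,th); railm.rail(f,c,th,s['ee_pos'][2]-.0063+.022)
P=cloud(f); a=(P[...,:2]-c)@d; n=np.array([-d[1],d[0]]); b=(P[...,:2]-c)@n
k=(abs(b)<.012)&(a>.03)&(a<.115)&(abs(P[...,2]-s['ee_pos'][2]-.016)<.012); print('z along',np.polyfit(a[k],P[...,2][k],1), 'expect',s['ee_pos'][2]+.0157)
k2=(abs(a-.08)<.03)&(abs(b)<.015)&(abs(P[...,2]-s['ee_pos'][2]-.016)<.012); print('z across',np.polyfit(b[k2],P[...,2][k2],1))
```

```text
t6.75 p [ 0.5005 -0.331   0.1398] xdir 28.10 ydown [-0.0144  0.0105 -0.9998] F [ 0.23  0.34 -1.33] T [-0.038 -0.066 -0.019] w 0.0385 q [-0.66  0.37  1.75 -0.    1.04 -1.15]
tongue [ 0.4141 -0.1721] yaw 27.66
{'right': (147, [44.1, -150.0]), 'far': (126, [123.8, -87.4]), 'near': (98, [-116.7, -98.3])}
rail expected [ 0.4946103  -0.32027571] 118.06815367474316
side 1 437 [-0.0169  0.0217] a -0.06 0.103
side -1 436 [ 0.023  -0.0215] a -0.06 0.103
z along [0.0169169  0.15551858] expect 0.15522496704085897
z across [0.01009271 0.1568455 ]
```

View pics/w5.png

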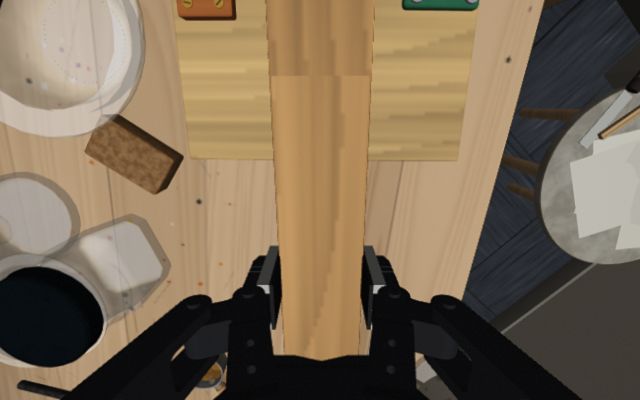

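```bash
cat > tg.py <<'E'
from go import *
t=np.array([.4155,-.1738]);YAW=27.6;y=np.radians(YAW);ex=np.array([np.cos(y),np.sin(y)]);ey=np.array([-ex[1],ex[0]])
def tgt(dx,dy,z):
    st(); s=ctrl.read_state(); q=s['ee_pos'][:2]-t; print('lap in tongue frame mm',(q@ex*1e3).round(1),(q@ey*1e3+112).round(1),'under z',(s['ee_pos'][2]*1e3-6.3).round(1))
    F=s['contact_force'];print('F board',(F[:2]@ex).round(2),(F[:2]@ey).round(2),F[2].round(2))
    plan(np.r_[t+ex*dx+ey*(dy-.112),z+.0063],YAW)
E
python3 -c "
from tg import *
tgt(.005,-.065,.025)"
```

```text
t6.80 p [ 0.5003 -0.3309  0.1395] xdir 28.07 ydown [-0.0149  0.0115 -0.9998] F [-0.77  0.99 -0.13] T [-0.016 -0.004 -0.017] w 0.0386 q [-0.66  0.37  1.75  0.    1.04 -1.15]
lap in tongue frame mm 2.3 -66.5 under z 133.2
F board -0.22 1.23 -0.13
turn [-0.98  0.46 -0.45] shift before turn [ 0.35 10.82 -0.04] shift after turn [ 0.27 10.82  0.15] j6 -1.15
turn [  -0.7  -179.53    1.54] shift before turn [ 0.35 10.82 -0.04] shift after turn [-0.27 10.82 -0.15] j6 -1.15
```

Call:
play_rows(motion="-1 0.5 -0.4 0.3 1.5 0.1 30; 0 0 0 0 3 0 30; 0 0 0 0 3 0 30; 0 0 0 0 2 0 30; 0 0 0 0 0.8 0 30; 0 0 0 0 0 0 30; 0 0 0 0 0 0 30")

```text
clock: 7.68
ee_pos: [0.5034, -0.3366, 0.0345]
tcp_rot: [-0.685, 0.69, 0.167, -0.165]
contact_force: [-0.5, -0.9, -1.1]
width: 0.0388
```

```bash
python3 -c "
from tg import *
tgt(.005,-.045,.015)"
```

```text
t7.67 p [ 0.5034 -0.3366  0.0345] xdir 27.15 ydown [ 0.0041 -0.0057 -1.    ] F [-0.49 -0.85 -1.12] T [-0.003  0.015 -0.065] w 0.0388 q [-0.66  0.52  1.79 -0.    0.82 -1.13]
lap in tongue frame mm 2.5 -73.0 under z 28.2
F board -0.83 -0.53 -1.12
turn [ 0.4  -0.45  0.06] shift before turn [0.23 1.3  2.81] shift after turn [0.25 1.32 2.8 ] j6 -1.13
turn [-9.0000e-02  1.7955e+02  6.3000e-01] shift before turn [0.23 1.3  2.81] shift after turn [-0.25  1.32 -2.8 ] j6 -1.13
```

Call:
play_rows(motion="0.4 -0.4 0 0.2 0.9 0 30; 0 0 0 0 0.3 1.4 30; 0 0 0 0 0 1.4 30; 0 0 0 0 0 0 30; 0 0 0 0 0 0 30")

```text
clock: 8.3
ee_pos: [0.4926, -0.3091, 0.0239]
tcp_rot: [-0.686, 0.687, 0.17, -0.168]
contact_force: [0.2, -0.5, -1.4]
width: 0.0384
```

Run:
```python
from tg import *
tgt(.005,-.020,.0145)
f=grab('wrist','w6.png'); np.savez('w6.npz',**f)
```

```text
t8.30 p [ 0.4926 -0.3091  0.0239] xdir 27.64 ydown [ 0.0034 -0.001  -1.    ] F [ 0.16 -0.52 -1.39] T [ 0.049 -0.014  0.032] w 0.0384 q [-0.64  0.5   1.85  0.    0.79 -1.12]
lap in tongue frame mm 5.7 -43.6 under z 17.6
F board -0.1 -0.53 -1.39
turn [0.14 0.04 0.14] shift before turn [-0.06  0.3   2.36] shift after turn [-0.07  0.31  2.36] j6 -1.12
turn [   0.23 -179.96   -0.22] shift before turn [-0.06  0.3   2.36] shift after turn [ 0.07  0.31 -2.36] j6 -1.12
```

View pics/w6.png

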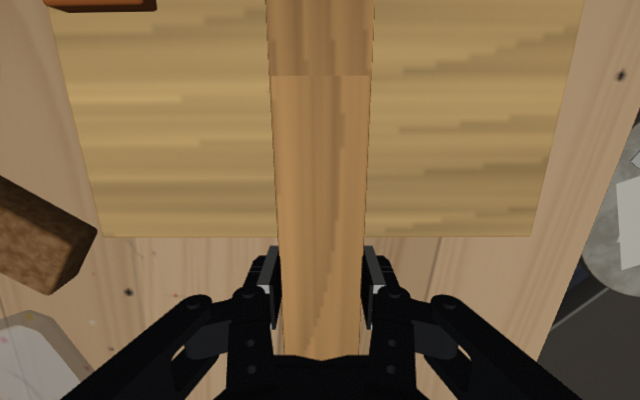

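Run:
```python
from board import *
w=dict(np.load('w6.npz')); w={k:(v if v.ndim else v.item()) for k,v in w.items()}
board(w,np.array([.4155,-.1738]),np.radians(27.6))
```

```text
tongue [ 0.414  -0.1719] yaw 27.64
{'right': (302, [-18.0, -150.0]), 'far': (205, [123.6, -85.1]), 'near': (158, [-116.6, -96.8])}
```

Call:
play_rows(motion="0 0 0 0 0.2 1 30; 0 0 0 0 0 1 30; 0 0 0 0 0 0 30; 0 0 0 0 0 0 30")

```text
clock: 8.85
ee_pos: [0.4828, -0.2904, 0.0218]
tcp_rot: [-0.686, 0.687, 0.17, -0.168]
contact_force: [-0.1, -0.8, -1.2]
width: 0.0385
```

```bash
python3 -c "
from tg import *
tgt(.005,-.005,.014)"
```

```text
t8.85 p [ 0.4828 -0.2904  0.0218] xdir 27.62 ydown [ 0.0036 -0.0011 -1.    ] F [-0.13 -0.82 -1.16] T [ 0.023 -0.026  0.033] w 0.0385 q [-0.62  0.48  1.9   0.    0.77 -1.1 ]
lap in tongue frame mm 5.6 -22.5 under z 15.5
F board -0.5 -0.66 -1.16
turn [0.15 0.02 0.15] shift before turn [-0.06  0.15  1.75] shift after turn [-0.06  0.15  1.75] j6 -1.1
turn [   0.24 -179.98   -0.24] shift before turn [-0.06  0.15  1.75] shift after turn [ 0.06  0.15 -1.75] j6 -1.1
```

Call:
play_rows(motion="0 0 0 0 0.15 0.5 30; 0 0 0 0 0 0.6 30; 0 0 0 0 0 0.6 30; 0 0 0 0 0 0 30; 0 0 0 0 0 0 30")

```text
clock: 9.48
ee_pos: [0.4746, -0.2745, 0.0203]
tcp_rot: [-0.686, 0.687, 0.17, -0.167]
contact_force: [0.2, -0.2, -1.0]
width: 0.0386
```

```bash
python3 -c "
from tg import *
tgt(.000,0,.014)"
```

```text
t9.47 p [ 0.4746 -0.2745  0.0203] xdir 27.61 ydown [ 0.004  -0.0014 -1.    ] F [ 0.23 -0.15 -1.03] T [-0.061  0.022  0.043] w 0.0386 q [-0.6   0.46  1.93  0.    0.75 -1.09]
lap in tongue frame mm 5.7 -4.7 under z 14.0
F board 0.13 -0.24 -1.03
turn [0.18 0.01 0.16] shift before turn [-0.57 -0.    0.47] shift after turn [-0.57 -0.    0.47] j6 -1.09
turn [   0.26 -179.99   -0.28] shift before turn [-0.57 -0.    0.47] shift after turn [ 0.57 -0.   -0.47] j6 -1.09
```

Call:
play_rows(motion="0 0 0 0 0 0.25 30; 0 0 0 0 0 0.25 30; 0 0 0 0 0 0 30")

```text
clock: 9.85
ee_pos: [0.4723, -0.2701, 0.0203]
tcp_rot: [-0.686, 0.688, 0.17, -0.167]
contact_force: [-1.1, -0.8, -0.7]
width: 0.0382
```

```bash
python3 -c "
from tg import *
tgt(.000,0,.013)"
```

```text
t9.85 p [ 0.4723 -0.2701  0.0203] xdir 27.60 ydown [ 0.0043 -0.0016 -1.    ] F [-1.11 -0.83 -0.72] T [ 0.001 -0.032  0.006] w 0.0382 q [-0.6   0.45  1.94  0.    0.74 -1.08]
lap in tongue frame mm 5.7 0.3 under z 14.0
F board -1.37 -0.22 -0.72
turn [0.19 0.   0.17] shift before turn [-0.58  0.1  -0.03] shift after turn [-0.57  0.1  -0.03] j6 -1.08
turn [   0.27 -180.     -0.31] shift before turn [-0.58  0.1  -0.03] shift after turn [0.57 0.1  0.03] j6 -1.08
```

Call:
play_rows(motion="0 0 0 0 0 0.2 30; 0 0 0 0 0 0 30")

```text
clock: 10.1
ee_pos: [0.4717, -0.2685, 0.0205]
tcp_rot: [-0.686, 0.688, 0.17, -0.167]
contact_force: [-0.2, -0.0, -1.3]
width: 0.0386
```

```bash
python3 -c "
from tg import *
tgt(.000,0,.013)"
```

```text
t10.10 p [ 0.4717 -0.2685  0.0205] xdir 27.60 ydown [ 0.005  -0.0023 -1.    ] F [-0.21 -0.   -1.32] T [-0.077  0.016  0.023] w 0.0386 q [-0.6   0.45  1.95  0.    0.74 -1.08]
lap in tongue frame mm 5.9 2.0 under z 14.2
F board -0.19 0.09 -1.32
turn [0.25 0.   0.19] shift before turn [-0.59  0.12 -0.2 ] shift after turn [-0.59  0.12 -0.2 ] j6 -1.08
turn [   0.3  -180.     -0.39] shift before turn [-0.59  0.12 -0.2 ] shift after turn [0.59 0.12 0.2 ] j6 -1.08
```

Call:
play_rows(motion="0 0 0 0 0 0.2 30; 0 0 0 0 0 0 30")

```text
clock: 10.35
ee_pos: [0.4719, -0.2684, 0.0212]
tcp_rot: [-0.684, 0.689, 0.171, -0.167]
contact_force: [0.8, 0.3, -1.0]
width: 0.0381
```

```bash
python3 -c "
from tg import *
tgt(.000,0,.013)"
```

```text
t10.35 p [ 0.4719 -0.2684  0.0212] xdir 27.65 ydown [ 0.0077 -0.0057 -1.    ] F [ 0.85  0.27 -1.05] T [-0.042 -0.032 -0.045] w 0.0381 q [-0.6   0.44  1.95 -0.    0.74 -1.08]
lap in tongue frame mm 6.2 2.0 under z 14.9
F board 0.87 -0.16 -1.05
turn [0.49 0.05 0.24] shift before turn [-0.62  0.19 -0.2 ] shift after turn [-0.62  0.19 -0.2 ] j6 -1.08
turn [   0.38 -179.94   -0.77] shift before turn [-0.62  0.19 -0.2 ] shift after turn [0.62 0.19 0.2 ] j6 -1.08
```

Call:
play_rows(motion="0.4 0 0.2 0 0.05 -0.05 30; 0 0 0 -0.3 0.05 0 30; 0 0 0 -0.25 0 0 30; 0 0 0 0 0 0 30")

```text
clock: 10.85
ee_pos: [0.467, -0.271, 0.02]
tcp_rot: [0.687, -0.687, -0.169, 0.168]
contact_force: [0.1, -1.4, -1.0]
width: 0.0387
```

```bash
python3 -c "
from tg import *
tgt(.000,0.002,.013)"
```

```text
t10.85 p [ 0.467 -0.271  0.02 ] xdir 27.58 ydown [ 9.e-04  7.e-04 -1.e+00] F [ 0.11 -1.44 -1.04] T [-0.192 -0.063 -0.082] w 0.0387 q [-0.61  0.45  1.95  0.    0.74 -1.09]
lap in tongue frame mm 0.6 2.0 under z 13.7
F board -0.57 -1.33 -1.04
turn [-0.01 -0.02  0.07] shift before turn [-0.06  0.07 -0.  ] shift after turn [-0.06  0.07 -0.  ] j6 -1.09
turn [-1.0000e-01  1.7998e+02 -2.0000e-02] shift before turn [-0.06  0.07 -0.  ] shift after turn [0.06 0.07 0.  ] j6 -1.09
```

Call:
play_rows(motion="0 0 0 -0.15 0 0 30; 0 0 0 0 0 0 30")

```text
clock: 11.1
ee_pos: [0.4661, -0.2715, 0.0201]
tcp_rot: [0.687, -0.687, -0.169, 0.167]
contact_force: [1.8, -0.4, -1.9]
width: 0.0387
```

```bash
python3 -c "
from tg import *
tgt(.000,0.002,.013)"
```

```text
t11.10 p [ 0.4661 -0.2715  0.0201] xdir 27.49 ydown [ 0.0021  0.0011 -1.    ] F [ 1.81 -0.37 -1.9 ] T [-0.046 -0.214 -0.124] w 0.0387 q [-0.61  0.44  1.95  0.    0.74 -1.09]
lap in tongue frame mm -0.5 2.0 under z 13.8
F board 1.43 -1.17 -1.9
turn [-0.   -0.11  0.14] shift before turn [ 0.05  0.08 -0.  ] shift after turn [ 0.05  0.08 -0.  ] j6 -1.09
turn [ -0.22 179.89  -0.  ] shift before turn [ 0.05  0.08 -0.  ] shift after turn [-0.05  0.08  0.  ] j6 -1.09
```

Call:
play_rows(motion="0 0 0 -0.15 0 0 30; 0 0 0 0 0 0 30")

```text
clock: 11.35
ee_pos: [0.4658, -0.2717, 0.0203]
tcp_rot: [0.687, -0.687, -0.169, 0.165]
contact_force: [2.4, 0.4, -1.4]
width: 0.0385
```

```bash
python3 -c "
from tg import *
tgt(.000,0.002,.013)"
```

```text
t11.35 p [ 0.4658 -0.2717  0.0203] xdir 27.35 ydown [ 0.0046  0.002  -1.    ] F [ 2.35  0.36 -1.41] T [ 0.023 -0.385 -0.15 ] w 0.0385 q [-0.61  0.44  1.95  0.01  0.74 -1.09]
lap in tongue frame mm -0.8 1.9 under z 14.0
F board 2.25 -0.77 -1.41
turn [ 0.02 -0.25  0.29] shift before turn [0.07 0.1  0.01] shift after turn [0.08 0.1  0.01] j6 -1.09
turn [-4.5000e-01  1.7975e+02  4.0000e-02] shift before turn [0.07 0.1  0.01] shift after turn [-0.08  0.1  -0.01] j6 -1.09
```

Call:
play_rows(motion="0 -0.2 0.3 0.05 0.1 0.03 30; 0 0 0 0 0.1 0 30; 0 0 0 0 0 0 30; 0 0 0 0 0 0 30")

```text
clock: 11.85
ee_pos: [0.4662, -0.2715, 0.0185]
tcp_rot: [-0.686, 0.687, 0.168, -0.169]
contact_force: [1.8, 0.1, -1.5]
width: 0.0385
```

```bash
python3 -c "
from tg import *
tgt(-.0005,0.002,.012)"
```

```text
t11.85 p [ 0.4662 -0.2715  0.0185] xdir 27.61 ydown [-8.0e-04 -1.1e-03 -1.0e+00] F [ 1.83  0.05 -1.48] T [ 0.17  -0.261 -0.204] w 0.0385 q [-0.61  0.45  1.95 -0.    0.74 -1.09]
lap in tongue frame mm -0.3 2.0 under z 12.2
F board 1.64 -0.8 -1.48
turn [ 0.03  0.01 -0.07] shift before turn [-0.02  0.02  0.  ] shift after turn [-0.02  0.02  0.  ] j6 -1.09
turn [-1.1000e-01 -1.7999e+02 -5.0000e-02] shift before turn [-0.02  0.02  0.  ] shift after turn [ 0.02  0.02 -0.  ] j6 -1.09
```

Call:
play_rows(motion="0 0 0 0 0.1 0 30; 0 0 0 0 0 0 30")

```text
clock: 12.1
ee_pos: [0.4661, -0.2714, 0.0184]
tcp_rot: [-0.687, 0.687, 0.168, -0.169]
contact_force: [1.7, 0.7, -0.9]
width: 0.0386
```

```bash
python3 -c "
from tg import *
tgt(-.0005,0.002,.012)"
```

```text
t12.10 p [ 0.4661 -0.2714  0.0184] xdir 27.61 ydown [-1.3e-03 -7.0e-04 -1.0e+00] F [ 1.75  0.73 -0.88] T [ 0.054 -0.353 -0.242] w 0.0386 q [-0.61  0.45  1.95 -0.    0.74 -1.09]
lap in tongue frame mm -0.4 2.0 under z 12.1
F board 1.89 -0.16 -0.88
turn [-0.    0.01 -0.08] shift before turn [-0.01  0.01 -0.  ] shift after turn [-0.01  0.01 -0.  ] j6 -1.09
turn [-1.3000e-01 -1.7999e+02  0.0000e+00] shift before turn [-0.01  0.01 -0.  ] shift after turn [0.01 0.01 0.  ] j6 -1.09
```

Call:
play_rows(motion="0 0 0 0 0.1 0 30; 0 0 0 0 0 0 30")

```text
clock: 12.35
ee_pos: [0.4661, -0.2714, 0.0184]
tcp_rot: [-0.687, 0.687, 0.168, -0.169]
contact_force: [2.0, 0.5, -1.3]
width: 0.0386
```

```bash
python3 -c "
from tg import *
tgt(-.0005,0.002,.012)"
```

```text
t12.35 p [ 0.4661 -0.2714  0.0184] xdir 27.61 ydown [-1.6e-03 -4.0e-04 -1.0e+00] F [ 1.99  0.48 -1.32] T [ 0.101 -0.352 -0.186] w 0.0386 q [-0.61  0.45  1.95 -0.    0.74 -1.09]
lap in tongue frame mm -0.4 2.0 under z 12.1
F board 1.98 -0.5 -1.32
turn [-0.02  0.01 -0.09] shift before turn [-0.01  0.01 -0.  ] shift after turn [-0.01  0.01 -0.  ] j6 -1.09
turn [-1.5000e-01 -1.7999e+02  4.0000e-02] shift before turn [-0.01  0.01 -0.  ] shift after turn [0.01 0.01 0.  ] j6 -1.09
```

Call:
play_rows(motion="0 0 0 0 0 0 50; 0 0 0 0 0 0 60; 0 0 0 0 0 0 80; 0 0 0 0 0 0 100; 0 0 0 0 0 0 100; 0 0 0 0 0 0 100")

```text
clock: 13.1
ee_pos: [0.4636, -0.2711, 0.0169]
tcp_rot: [0.687, -0.686, -0.167, 0.172]
contact_force: [0.7, 0.2, -0.1]
width: 0.0855
```

Call:
play_rows(motion="0 0 0 0 -2 0 100; 0 0 0 0 -4 -2 100; 0 0 0 0 -5 -5 100; 0 0 0 0 -5 -5 100; 0 0 0 0 -5 0 100; 0 0 0 0 -3 0 100; 0 0 0 0 0 0 100; 0 0 0 0 0 0 100")

```text
clock: 14.1
ee_pos: [0.5173, -0.3722, 0.2515]
tcp_rot: [0.689, -0.684, -0.166, 0.174]
contact_force: [-0.4, 0.1, -1.0]
width: 0.0854
```

Run:
```python
from tg import *
import railm
from board import board
tgt(-.0005,0.002,.2)
tt=t-.0005*ex+.002*ey; c=tt-.1*ey
for n in('wrist','top'):
    f=grab(n,n+'7.png'); np.savez(n+'7.npz',**f); print(n); railm.rail(f,c,YAW+90,.034)
    P=cloud(f); im=f['img'].astype(int)
    m=(im.sum(2)<110)&(P[...,2]>.165)&(P[...,2]<.2)&(np.linalg.norm(P[...,:2]-tt,axis=2)<.08)
    if m.sum()>20:
        from fit import rect
        p,r=rect(f,m,.187);print('handle',r,P[m].mean(0),m.sum())
```

```text
t14.10 p [ 0.5173 -0.3722  0.2515] xdir 27.84 ydown [-0.0132  0.0043 -0.9999] F [-0.44  0.09 -0.95] T [-0.015 -0.021  0.052] w 0.0854 q [-0.69  0.32  1.57 -0.01  1.26 -1.17]
lap in tongue frame mm -1.7 -111.0 under z 245.2
F board -0.35 0.28 -0.95
turn [-0.57  0.24 -0.56] shift before turn [ 0.21  4.63 11.26] shift after turn [ 0.12  4.52 11.3 ] j6 -1.17
turn [  -0.87 -179.76    0.89] shift before turn [ 0.21  4.63 11.26] shift after turn [ -0.12   4.52 -11.3 ] j6 -1.17
wrist
side 1 163 [-0.002   0.0193] a -0.109 0.054
side -1 162 [ 0.003  -0.0192] a -0.109 0.055
end -1 22 -0.1202
top
side 1 67 [-0.0073  0.0198] a -0.108 0.051
side -1 28 [-0.0047 -0.0187] a -0.109 -0.037
end -1 9 -0.1186
handle ((389.17816162109375, -201.3787841796875), (19.411535263061523, 12.873785018920898), 47.03156661987305) [ 0.3900568  -0.20122414  0.186969  ] 60
```

Rail position agrees with the closed corner. A look at the joint and handle:

View pics/wrist7.png

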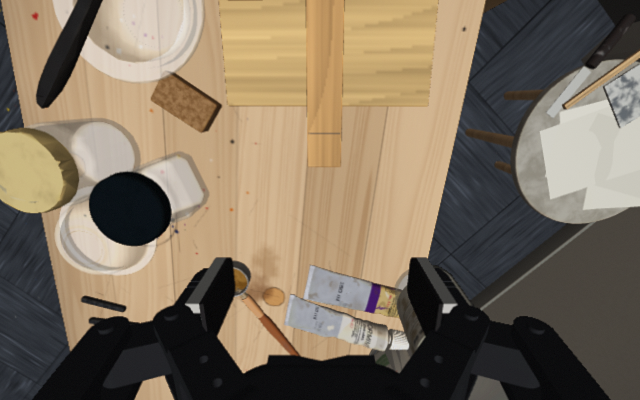

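Call:
play_rows(motion="-0.5 -9.9 -0.5 0 -0.8 0 100; 0 -9.9 0 0 0 0 100; 0 -9.9 0 0 0 0 100; 0 -9.9 0 0 0 0 100; 0 -9.9 0 0 0 0 100; 0 -9.9 0 0 0 0 100; 0 -9.9 0 0 0 0 100; 0 -9.9 0 0 0 0 100; 0 -9.9 0 0 0 0 100; 0 -9.9 0 0 0 0 100; 0 -9.9 0 0 0 0 100; 0 0 0 0 0 0 100")

```text
clock: 15.7
ee_pos: [0.5286, -0.3257, 0.2269]
tcp_rot: [0.287, -0.246, -0.638, 0.671]
contact_force: [-0.9, -0.6, -0.2]
width: 0.0856
```

Run:
```python
from go import *
st(); plan(np.array([.414,-.173,.26]),137)
```

```text
t15.70 p [ 0.5286 -0.3257  0.2269] xdir 135.60 ydown [-0.0719 -0.0213 -0.9972] F [-0.88 -0.57 -0.19] T [ 0.04  -0.043  0.037] w 0.0856 q [-0.59  0.34  1.61 -0.06  1.25 -2.94]
turn [-3.73 -1.34  2.14] shift before turn [18.98 -2.81 -2.71] shift after turn [18.8  -3.31 -3.35] j6 -2.94
turn [ -3.34 178.54  -5.82] shift before turn [18.98 -2.81 -2.71] shift after turn [-18.8   -3.31   3.35] j6 -2.94
```

Call:
play_rows(motion="0 9 0 0 -1 0 100; 0 0 0 0 0 0 100")

```text
clock: 15.95
ee_pos: [0.5276, -0.3243, 0.2332]
tcp_rot: [0.339, -0.296, -0.613, 0.649]
contact_force: [-0.2, 0.2, 0.3]
width: 0.0857
```

Run:
```python
from go import *
st(); plan(np.array([.414,-.173,.26]),125)
```

```text
t15.95 p [ 0.5276 -0.3243  0.2332] xdir 126.48 ydown [-0.0776 -0.0183 -0.9968] F [-0.24  0.24  0.3 ] T [-0.022 -0.061  0.031] w 0.0857 q [-0.59  0.33  1.6  -0.06  1.26 -2.78]
turn [-4.22  1.55  1.75] shift before turn [19.   -2.06  0.29] shift after turn [18.91 -2.68  0.63] j6 -2.78
turn [   2.72 -178.31    6.58] shift before turn [19.   -2.06  0.29] shift after turn [-18.91  -2.68  -0.63] j6 -2.78
```

Call:
play_rows(motion="-2 0.5 0.9 3 -1 0 100; -2 0.5 0.8 4 -0.6 0 100; 0 0 0 4 -0.5 0 100; 0 0 0 4 -0.3 0.3 100; 0 0 0 3 0 0.3 100; 0 0 0 0 0 0 100; 0 0 0 0 0 0 100")

```text
clock: 16.82
ee_pos: [0.41, -0.1802, 0.2519]
tcp_rot: [0.324, -0.316, -0.63, 0.631]
contact_force: [-0.1, 0.4, -0.2]
width: 0.0853
```

```bash
cat > hand.py <<'E'
from fit import *
def handle(f,zt,c=(.414,-.173),tol=.012):
    P=cloud(f); im=f['img'].astype(int)
    m=(im.sum(2)<150)&(abs(P[...,2]-zt)<tol)&(np.linalg.norm(P[...,:2]-np.array(c),axis=2)<.065)
    m=cv2.morphologyEx(m.astype(np.uint8),cv2.MORPH_CLOSE,np.ones((3,3)))
    p,r=rect(f,m,zt); print('handle',np.round(r[0],1),np.round(r[1],1),round(r[2],2),'z',np.median(P[...,2][m>0]).round(4),m.sum()); return m
E
python3 - <<'E'
from go import *
from hand import *
st(); plan(np.array([.414,-.173,.26]),137)
f=grab('wrist','w8.png'); np.savez('w8.npz',**f); m=handle(f,.187)
v,u=np.nonzero(m);print(u.min(),u.max(),v.min(),v.max())
E
```

```text
t16.82 p [ 0.41   -0.1802  0.2519] xdir 126.13 ydown [-0.0113  0.0038 -0.9999] F [-0.08  0.4  -0.2 ] T [ 0.005 -0.019 -0.001] w 0.0853 q [-0.51 -0.06  2.   -0.    1.21 -2.71]
turn [ -0.34 -10.87   0.59] shift before turn [ 0.35 -0.81 -0.75] shift after turn [ 0.2  -0.81 -0.81] j6 -2.71
turn [ -0.88 169.13  -0.5 ] shift before turn [ 0.35 -0.81 -0.75] shift after turn [-0.2  -0.81  0.81] j6 -2.71
handle [ 413.4 -174. ] [93.5 13.8] 48.5 z 0.1872 2062
303 343 161 277
```

View pics/w8.png

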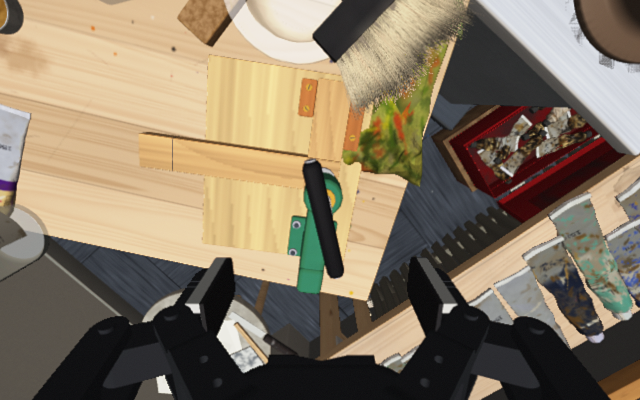

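Call:
play_rows(motion="-0.3 -4.5 0.5 0.2 0 -0.4 100; 0 -4.4 0 0.2 0 -0.4 100; 0 0 0 0 0 0 100; 0 0 0 0 0 0 100")

```text
clock: 17.38
ee_pos: [0.416, -0.1755, 0.2511]
tcp_rot: [0.271, -0.269, -0.653, 0.654]
contact_force: [0.4, 0.2, -1.0]
width: 0.0853
```

Run:
```python
from go import *
from hand import *
st(); plan(np.array([.4138,-.1738,.162]),135); print(ctrl.read_state()['joint_pos'][5])
f=grab('wrist'); m=handle(f,.187)
```

```text
t17.38 p [ 0.416  -0.1755  0.2511] xdir 135.13 ydown [-2.5e-03 -2.0e-04 -1.0e+00] F [ 0.37  0.16 -0.96] T [ 0.032 -0.045 -0.008] w 0.0853 q [-0.49 -0.05  2.   -0.    1.2  -2.85]
turn [-0.11  0.13  0.09] shift before turn [0.26 8.91 0.02] shift after turn [0.28 8.91 0.04] j6 -2.85
turn [ 1.5000e-01 -1.7987e+02  1.7000e-01] shift before turn [0.26 8.91 0.02] shift after turn [-0.28  8.91 -0.04] j6 -2.85
-2.8526634865729945
handle [ 413.7 -174.3] [93.4 13.6] 48.42 z 0.1872 2101
```

Call:
play_rows(motion="0 -0.8 0 0.25 2 0 100; 0 0 0 0 3 0 100; 0 0 0 0 2.5 0 100; 0 0 0 0 1 0 100; 0 0 0 0 0 0 100; 0 0 0 0 0 0 100")

```text
clock: 18.18
ee_pos: [0.4166, -0.1763, 0.166]
tcp_rot: [0.265, -0.267, -0.654, 0.656]
contact_force: [-0.2, 0.1, -0.3]
width: 0.0856
```

Run:
```python
from go import *
st(); plan(np.array([.4138,-.1741,.162]),136); print(ctrl.read_state()['joint_pos'][5])
```

```text
t18.18 p [ 0.4166 -0.1763  0.166 ] xdir 135.75 ydown [ 0.0021 -0.0031 -1.    ] F [-0.16  0.15 -0.32] T [-0.008  0.007 -0.017] w 0.0856 q [-0.5   0.05  2.09 -0.    1.   -2.86]
turn [-0.04 -0.25 -0.21] shift before turn [0.35 0.4  0.04] shift after turn [0.35 0.4  0.04] j6 -2.86
turn [ 3.3000e-01  1.7975e+02 -7.0000e-02] shift before turn [0.35 0.4  0.04] shift after turn [-0.35  0.4  -0.04] j6 -2.86
-2.8635807780894504
```

Call:
play_rows(motion="0 0 -0.2 0.35 0.35 0 100; 0 0 0 0 0 0 60; 0 0 0 0 0 0 20; 0 0 0 0 0 0 5; 0 0 0 0 0 0 5; 0 0 0 0 0 0 5; 0 0 0 0 0 0 5; 0 0 0 0 0 0 5; 0 0 0 0 0 0 5", grip_force=80)

```text
clock: 19.3
ee_pos: [0.4144, -0.1733, 0.1648]
tcp_rot: [-0.266, 0.266, 0.655, -0.655]
contact_force: [-0.4, 0.5, 1.6]
width: 0.0121
```

Run:
```python
from go import *
st()
```

```text
t19.30 p [ 0.4144 -0.1733  0.1648] xdir 135.75 ydown [ 3.e-04  2.e-04 -1.e+00] F [-0.42  0.49  1.64] T [0.089 0.096 0.007] w 0.0121 q [-0.49  0.05  2.09  0.    1.   -2.86]
```

Call:
play_rows(motion="0 8 0 0 0.05 0 5; 0 8 0 0 0.05 0 5; 0 8 0 0 0.05 0 5")

```text
clock: 19.68
ee_pos: [0.4143, -0.1733, 0.1632]
tcp_rot: [0.4, -0.4, -0.583, 0.583]
contact_force: [-1.5, 0.0, 1.6]
width: 0.0129
```

```bash
cat > r.py <<'E'
from go import *
s=ctrl.read_state(); p=s['ee_pos']; st(); print('j6',s['joint_pos'][5].round(4),'eff6',s['joint_efforts'][5].round(3),'Tz',s['torque'][2].round(3))
E
python3 r.py
```

```text
t19.68 p [ 0.4143 -0.1733  0.1632] xdir 111.16 ydown [-1.e-04 -1.e-04 -1.e+00] F [-1.54  0.03  1.64] T [0.149 0.11  0.23 ] w 0.0129 q [-0.49  0.05  2.09 -0.    1.   -2.43]
j6 -2.4331 eff6 -0.499 Tz 0.23
```

Call:
play_rows(motion="0 8 0 0 0.05 0 5; 0 8 0 0 0.05 0 5; 0 8 0 0 0.05 0 5")

```text
clock: 20.05
ee_pos: [0.4143, -0.1732, 0.1616]
tcp_rot: [0.515, -0.515, -0.484, 0.485]
contact_force: [-0.7, 0.2, 0.4]
width: 0.0126
```

```bash
python3 r.py
```

```text
t20.05 p [ 0.4143 -0.1732  0.1616] xdir 86.52 ydown [-5.e-04 -3.e-04 -1.e+00] F [-0.66  0.23  0.43] T [0.159 0.037 0.278] w 0.0126 q [-0.49  0.05  2.09 -0.    1.   -2.  ]
j6 -2.0024 eff6 -0.499 Tz 0.278
```

Call:
play_rows(motion="0 8 0 0 0.05 0 5; 0 8 0 0 0.05 0 5; 0 8 0 0 0.05 0 5")

```text
clock: 20.42
ee_pos: [0.4143, -0.1731, 0.1599]
tcp_rot: [-0.606, 0.607, 0.363, -0.364]
contact_force: [-0.7, 0.4, 1.2]
width: 0.0125
```

```bash
python3 r.py
```

```text
t20.43 p [ 0.4143 -0.1731  0.1599] xdir 61.88 ydown [-6.e-04 -6.e-04 -1.e+00] F [-0.72  0.42  1.25] T [0.179 0.011 0.297] w 0.0125 q [-0.49  0.05  2.09 -0.    0.99 -1.57]
j6 -1.5717 eff6 -0.499 Tz 0.297
```

Call:
play_rows(motion="0 8 0 0 0.05 0 5; 0 8 0 0 0.05 0 5")

```text
clock: 20.68
ee_pos: [0.4144, -0.1731, 0.1588]
tcp_rot: [-0.652, 0.652, 0.273, -0.274]
contact_force: [-0.4, 0.6, 1.4]
width: 0.0125
```

```bash
python3 r.py
```

```text
t20.68 p [ 0.4144 -0.1731  0.1588] xdir 45.46 ydown [-7.e-04 -8.e-04 -1.e+00] F [-0.43  0.59  1.42] T [0.13  0.043 0.288] w 0.0125 q [-0.49  0.06  2.1  -0.    0.99 -1.28]
j6 -1.2846 eff6 -0.499 Tz 0.288
```

Call:
play_rows(motion="0 8 0 0 0.05 0 5; 0 8 0 0 0.05 0 5")

```text
clock: 20.92
ee_pos: [0.4144, -0.173, 0.1577]
tcp_rot: [-0.684, 0.685, 0.177, -0.178]
contact_force: [-1.4, 1.1, 1.8]
width: 0.0124
```

```bash
python3 r.py
```

```text
t20.93 p [ 0.4144 -0.173   0.1577] xdir 29.03 ydown [-6.0e-04 -1.2e-03 -1.0e+00] F [-1.39  1.09  1.82] T [0.175 0.055 0.285] w 0.0124 q [-0.49  0.06  2.1  -0.    0.99 -1.  ]
j6 -0.9974 eff6 -0.499 Tz 0.285
```

Call:
play_rows(motion="0 8 0 0 0.05 0 5; 0 8 0 0 0.05 0 5")

```text
clock: 21.18
ee_pos: [0.4145, -0.173, 0.1566]
tcp_rot: [-0.702, 0.703, 0.077, -0.078]
contact_force: [-0.6, 1.1, 0.8]
width: 0.0122
```

```bash
python3 r.py
```

```text
t21.18 p [ 0.4145 -0.173   0.1566] xdir 12.61 ydown [-6.0e-04 -1.5e-03 -1.0e+00] F [-0.62  1.13  0.75] T [0.103 0.021 0.265] w 0.0122 q [-0.49  0.06  2.1  -0.    0.98 -0.71]
j6 -0.7103 eff6 -0.499 Tz 0.265
```

Call:
play_rows(motion="0 8 0 0 0.05 0 5; 0 8 0 0 0.05 0 5")

```text
clock: 21.42
ee_pos: [0.4145, -0.173, 0.1556]
tcp_rot: [-0.706, 0.707, -0.024, 0.023]
contact_force: [-0.5, 1.3, 0.3]
width: 0.0121
```

```bash
python3 r.py
```

```text
t21.43 p [ 0.4145 -0.173   0.1556] xdir -3.81 ydown [-6.0e-04 -1.9e-03 -1.0e+00] F [-0.47  1.34  0.31] T [0.11  0.004 0.267] w 0.0121 q [-0.49  0.06  2.1  -0.    0.98 -0.42]
j6 -0.4232 eff6 -0.499 Tz 0.267
```

Call:
play_rows(motion="0 8 0 0 0.05 0 5; 0 8 0 0 0.05 0 5")

```text
clock: 21.68
ee_pos: [0.4146, -0.1731, 0.1545]
tcp_rot: [-0.695, 0.697, -0.124, 0.124]
contact_force: [0.1, 0.6, 1.1]
width: 0.0121
```

```bash
python3 r.py
```

```text
t21.68 p [ 0.4146 -0.1731  0.1545] xdir -20.23 ydown [-6.0e-04 -2.4e-03 -1.0e+00] F [0.09 0.64 1.1 ] T [0.117 0.033 0.248] w 0.0121 q [-0.49  0.06  2.1  -0.    0.98 -0.14]
j6 -0.1361 eff6 -0.499 Tz 0.248
```

Call:
play_rows(motion="0 8 0 0 0.05 0 5; 0 8 0 0 0.05 0 5")

```text
clock: 21.92
ee_pos: [0.4146, -0.1731, 0.1535]
tcp_rot: [-0.67, 0.672, -0.222, 0.222]
contact_force: [-0.9, 1.1, 1.4]
width: 0.012
```

```bash
python3 r.py
```

```text
t21.93 p [ 0.4146 -0.1731  0.1535] xdir -36.63 ydown [-8.0e-04 -2.9e-03 -1.0e+00] F [-0.92  1.13  1.36] T [0.153 0.113 0.337] w 0.012 q [-0.49  0.06  2.1  -0.    0.98  0.15]
j6 0.1508 eff6 -0.416 Tz 0.337
```

Call:
play_rows(motion="0 4 0 0 0.03 0 5")

```text
clock: 22.05
ee_pos: [0.4146, -0.1731, 0.1533]
tcp_rot: [-0.662, 0.664, -0.246, 0.246]
contact_force: [-1.3, 1.0, 2.2]
width: 0.0121
```

```bash
python3 r.py
```

```text
t22.05 p [ 0.4146 -0.1731  0.1533] xdir -40.70 ydown [-0.001  -0.0031 -1.    ] F [-1.25  1.01  2.24] T [0.196 0.093 0.386] w 0.0121 q [-0.49  0.06  2.1  -0.    0.98  0.22]
j6 0.2223 eff6 0.062 Tz 0.386
```

Call:
play_rows(motion="0 4 0 0 0.03 0 5")

```text
clock: 22.18
ee_pos: [0.4146, -0.1731, 0.153]
tcp_rot: [-0.653, 0.655, -0.269, 0.269]
contact_force: [-0.9, 0.4, 1.8]
width: 0.0129
```

```bash
python3 r.py
```

```text
t22.18 p [ 0.4146 -0.1731  0.153 ] xdir -44.74 ydown [-0.0012 -0.0034 -1.    ] F [-0.86  0.36  1.79] T [0.213 0.099 0.36 ] w 0.0129 q [-0.49  0.06  2.1  -0.    0.98  0.29]
j6 0.2933 eff6 0.021 Tz 0.36
```

Call:
play_rows(motion="0 3 0 0 0.02 0 5")

```text
clock: 22.3
ee_pos: [0.4146, -0.1731, 0.1529]
tcp_rot: [-0.645, 0.648, -0.286, 0.286]
contact_force: [0.1, 0.7, 1.3]
width: 0.0119
```

```bash
python3 r.py
```

```text
t22.30 p [ 0.4146 -0.1731  0.1529] xdir -47.74 ydown [-0.0013 -0.0037 -1.    ] F [0.08 0.72 1.33] T [0.153 0.057 0.42 ] w 0.0119 q [-0.49  0.07  2.1  -0.    0.98  0.35]
j6 0.3462 eff6 0.156 Tz 0.42
```

Call:
play_rows(motion="0 3 0 0 0.02 0 5")

```text
clock: 22.42
ee_pos: [0.4146, -0.1731, 0.1527]
tcp_rot: [-0.637, 0.64, -0.303, 0.303]
contact_force: [-1.0, 1.1, 1.2]
width: 0.0123
```

```bash
python3 r.py
```

```text
t22.43 p [ 0.4146 -0.1731  0.1527] xdir -50.74 ydown [-0.0015 -0.004  -1.    ] F [-1.01  1.1   1.22] T [0.221 0.034 0.403] w 0.0123 q [-0.49  0.07  2.1  -0.01  0.98  0.4 ]
j6 0.399 eff6 0.159 Tz 0.403
```

Call:
play_rows(motion="0 3 0 0 0.02 0 5")

```text
clock: 22.55
ee_pos: [0.4147, -0.1732, 0.1526]
tcp_rot: [-0.629, 0.632, -0.319, 0.32]
contact_force: [0.2, -0.2, 2.4]
width: 0.0126
```

```bash
python3 r.py
```

```text
t22.55 p [ 0.4147 -0.1732  0.1526] xdir -53.73 ydown [-0.0017 -0.0044 -1.    ] F [ 0.17 -0.2   2.39] T [0.179 0.041 0.489] w 0.0126 q [-0.49  0.07  2.1  -0.01  0.98  0.45]
j6 0.4516 eff6 0.179 Tz 0.489
```

Call:
play_rows(motion="0 0 0 0 0 0 5; 0 0 0 0 0 0 5")

```text
clock: 22.8
ee_pos: [0.4146, -0.1732, 0.1526]
tcp_rot: [-0.629, 0.633, -0.319, 0.319]
contact_force: [-0.9, 0.2, 1.9]
width: 0.0123
```

Run:
```python
from go import *
st()
a=[]
for i in range(6): ctrl.grab_frame('top'); a.append(ctrl.read_state()['torque'][2])
print(np.round(a,3),np.mean(a), ctrl.read_state()['joint_pos'][5])
```

```text
t22.80 p [ 0.4146 -0.1732  0.1526] xdir -53.59 ydown [-0.0019 -0.0046 -1.    ] F [-0.95  0.24  1.9 ] T [0.161 0.091 0.224] w 0.0123 q [-0.49  0.07  2.1  -0.01  0.98  0.45]
[0.248 0.318 0.29  0.336 0.289 0.303] 0.29718531255131847 0.45020790477741135
```

Call:
play_rows(motion="0 0 0 0 0 0 30; 0 0 0 0 0 0 60; 0 0 0 0 0 0 80; 0 0 0 0 0 0 100; 0 0 0 0 0 0 100; 0 0 0 0 -2 0 100; 0 0 0 0 -4 0 100; 0 0 0 0 -3 0 100; 0 0 0 0 -3 0 100; 0 0 0 0 0 0 100; 0 0 0 0 0 0 100")

```text
clock: 24.48
ee_pos: [0.4138, -0.1723, 0.274]
tcp_rot: [-0.629, 0.632, -0.32, 0.319]
contact_force: [-0.1, 0.2, -0.2]
width: 0.0857
```

Run:
```python
from go import *
from hand import *
import railm
st(); f=grab('wrist','w9.png'); handle(f,.173)
tt=np.array([.4142,-.1722]); y=np.radians(27.6); c=tt-.1*np.array([-np.sin(y),np.cos(y)])
railm.rail(f,c,117.6,.034)
f=grab('top'); P=cloud(f); z=cv2.medianBlur(P[...,2].astype(np.float32),3); v,u=np.mgrid[0:400,0:640]
railm.rail(f,c,117.6,.034)
p,r=rect(f,(z>.018)&(z<.03)&(u>305)&(u<335)&(v>250)&(v<290),.024); print('cork',r)
```

```text
t24.48 p [ 0.4138 -0.1723  0.274 ] xdir -53.77 ydown [-0.0039 -0.0033 -1.    ] F [-0.09  0.23 -0.24] T [0.061 0.028 0.001] w 0.0857 q [-0.49 -0.08  1.98 -0.01  1.25  0.45]
handle [ 415.1 -172.7] [93.2 13.4] 37.7 z 0.1745 1645
side 1 138 [0.0006 0.0182] a -0.11 0.073
side -1 151 [ 0.0058 -0.0209] a -0.109 0.079
end -1 19 -0.1193
side 1 91 [0.0368 0.0219] a -0.108 0.108
side -1 76 [-0.0016 -0.018 ] a -0.109 0.091
end -1 9 -0.1186
cork ((333.4931640625, -378.17034912109375), (40.326778411865234, 71.36918640136719), 83.25293731689453)
```

View pics/w9.png

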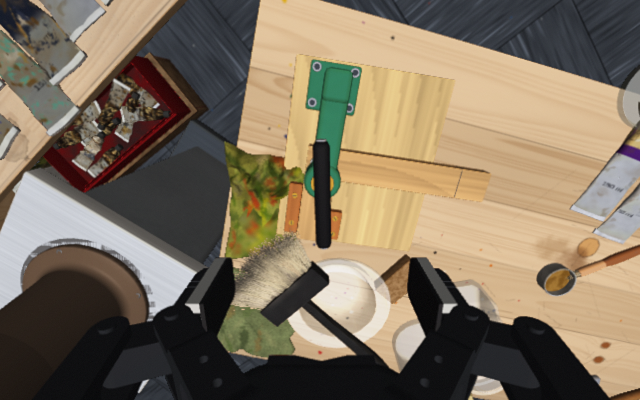

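```bash
python3 -c "
from station import ctrl
print(ctrl.sign_off())"
```

```text
the job is handed in; nothing more can be done
None
```

I closed the corner, wound the clamp down to about 46 N by my estimate, and handed the job in at 24.5 s. The sign-off gave no verdict, so the result isn't confirmed.

**Joint:** I slid the rail in until it stopped against both shoulders and the board, then let go. The last wrist-camera check put it within about 1.5 mm and 0.3° of closed. The top-camera fit of one side was about 2° off, probably disturbed by the clamp. I never saw the joint itself up close, because the camera could not see under the clamp.

**Clamp:** The pad started to bear after about 2.9 rad of winding, and I stopped 0.45–0.47 rad later.
- **Force estimate:** the running drag was about 0.275 N m. Six readings while turning together give about 46 N (45–48 N).
- **Disagreement:** the last single reading alone gave about 56 N. The readings are noisy, about 0.02 N m each. The reading at rest dropped to about 0.30 N m, which says nothing about pad force.

**End state:** The gripper is open about 10 cm above the handle and the wrist force is near zero. The handle stayed where I left it, within 1.4°, and the cork block had not moved. I did not measure the tin and jar again, but they look undisturbed in the last picture.

**Other points:**
- Joint 6 reached its -2.94 rad limit once while I was turning the gripper around. I backed it off straight away.
- I viewed 13 pictures against the budget of 10, three over.

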